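Look at a drawer part through a loupe at its focus height

TASK

Pull the drawer of the small grey unit all the way out to its stop. Then take the loupe from the worktop by its handle and hold it over the sensor module in the drawer, level, lens centred on the module and the middle of the lens ring level with the tip of the pointer on the focus post; finish there, still holding it motionless in the gripper. Do not touch the module, do not shift the pointer, and leave the tape measure and the jar where they are.

Things in the scene. Friction and masses are not known exactly. Their poses are not given: they have to be found in the camera images.
- station: fixed grey sheet-steel drawer unit standing on small feet on the worktop, 220 (x) x 250 (y) mm, its top 100 mm above the worktop; origin under the middle of the case, its x axis points from the drawer front to the back, z up. Turned up to 0.15 rad from the world axes. A focus post (12 mm steel rod, top 198 mm above the worktop) stands beside its left front corner at x -85, y +148 mm of this frame, on a 50 x 46 mm foot
- drawer (a joint): the unit's only drawer, slides out along the unit's -x: 0 = shut, 0.140 m = fully out at its stop; drag about 1 N. It starts shut or up to 15 mm open. Inside 195 mm long, floor 22 mm above the worktop, walls to 69 mm above it; a lengthwise divider makes a left and a right compartment of about 110 mm. Front plate top 92 mm above the worktop
- drawer_handle (a point): middle of the drawer's handle, a level steel bar 11 mm thick and 120 mm long across the drawer, 46 mm in front of the drawer's face and 69 mm above the worktop; moves with the drawer. Its two 9 mm stays to the face stand 55 mm either side of the middle, so the middle can be pinched from above
- focus_mark (a point): tip of the dark steel pointer which sticks out 50 mm towards the unit's -x from the collar on the focus post; its height (125 to 175 mm above the worktop, differs every time) is the focus height. The collar sits on the post by friction. Axes as the unit's, z up
- loupe: hand loupe lying flat on the worktop (top at z = 0) left of the drawer unit, lens axis upright, 70 to 120 g, 174 mm long; origin on its underside below its centre of mass (about), x axis along the handle towards the lens, z up (the lens axis). Black flat-sided handle 18 mm wide (y), 22 mm high, from x -80 to +20 mm; steel lens ring 68 mm across and 18 mm high, centred at x +60 mm
- lens (a point): centre of the loupe's lens, the middle of its steel ring: 60 mm ahead of the loupe's origin and 10 mm above its underside; axes as the loupe
- module: black sensor module, 24 (x) x 66 (y) x 18 mm (housing 16 mm high), with a small green terminal board at one end, loose in one of the two drawer compartments (left or right, varies); origin under its middle. Hidden in the case until the drawer is out
- module_top (a point): middle of the module's housing top, 16 mm above its underside: the point to be looked at
- drawer_carton: small brown tuck carton 67 x 95 x 40 mm, loose in the other drawer compartment; not needed; origin under its middle
- tape_measure: yellow tape measure, 36 x 72 x 62 mm, standing on the worktop left of the work; to be left alone; origin under its middle
- jar: white plastic screw-lid jar, 64 mm across, 105 mm high, standing right of the drawer unit; to be left alone; origin under its middle
There are look-alikes about, which are no part of the job. Of the things like the loupe, leave any that is orange or pink; of the rest the larger one is meant.

How it is judged:
By the outcome, as a careful person would: the job done as asked, in the order asked, and still so for the second after the job is handed in, while the arm keeps its last pose, push and grip.
It also fails if it takes over 53 s, if anything falls off the work surface, if the arm or the gripper's body presses on something with over 40 N, if the wrist force passes 120 N, or if a joint passes its speed limit or range.

ROBOT

A 6-joint arm with a two-finger parallel gripper is mounted at the origin on the work surface; the furniture and walls round the work are solid. World frame = base frame: x ahead of the robot, y to its left, z up, the work surface at z = 0. Lengths are in mm, angles in rad, forces in N, time in s.
With the tool pointing down it reaches from about 400 to 925 mm from the base axis. Payload 12.5 kg.
Tool frame: the origin (TCP) lies midway between the tips of the shut fingers; the grasp point (between the pads) lies 19 mm behind it; z points along the fingers, y is the line along which they close (so a half turn about z gives the same grasp; the last joint's range is limited). The gripper opens to 95 mm and grips with 3 to 60 N. Pads are 20 mm wide; open, the fingers measure 119 mm over their backs; the gripper's body (75 mm by 180 mm) begins 59 mm behind the grasp point.
Start: joints at [1.231, 0.491, 1.559, -0, 1.092, -0.106], TCP at [144.779, 608.018, 214.661] pointing down, gripper open.
Joint ranges: [-3.1, 3.1], [-0.84, 2.19], [0.05, 2.79], [-1.13, 4.28], [0.06, 2.93], [-2.69, 2.69]. Speed limits (rad/s): [2.22, 2.22, 2.79, 3.14, 3.14, 3.14].

INTERFACE

Orientations are given as [roll, pitch, yaw] about the fixed x, y, z axes, in that order (R = Rz(yaw) Ry(pitch) Rx(roll)).
In Python, from cell import env gives the robot as it stands.
- The arm moves only by the tool arm_command, never from a script. Its argument "targets" is a list of rows, each a list of 5 numbers: the shift along the tool's x, y, z in mm, then the turn about the tool's z in degrees, then the opening, from 0 (shut) to 1 (fully open). In form: [[tx, ty, tz, roll, fingers], ...]. A call has 1 to 5 rows; each row is the pose to reach, as a shift and turn from the pose commanded when the call began, along the tool's axes at that moment; what a row does not reach only later rows make up. A row lasts 1/10 s, in which the tool goes at most 50 mm and 8.59 degrees, less where a joint would pass 70% of its speed; a pose out of reach is approached as far as the arm can. A call with a gripper value outside its range is refused whole. The fingers move at their own pace and stop on an object; the grip force is fixed at half the most. Time passes only in rows, so rows that repeat a pose let the fingers close. It gives the time, the measured TCP pose, the force, the opening and the grip force at its end, in the units of the state.
- env.state(): the state, without advancing time (a new reading comes with each control period).
- env.read_camera(name): name is "scene" or "top"; returns a dict with "frame" (400x640x3 uint8, red, green, blue), "vertical_fov" (degrees; the focal length in pixels is half the picture's height over the tangent of half this angle, whatever the lens; pixels are square), "cx", "cy" (the principal point, pixels), "k1" (the pictures are not rectified: a ray, as slopes to the right and down, at radius r is drawn at 1 + k1 r^2 times it, then the intrinsics apply), "world_from_camera" (4x4, takes a point from camera to world coordinates). Camera axes: x right, y down, z forward; pixel columns grow to the right and rows downward; lengths in mm; the calibration is good to about 2 mm. A picture is of the moment at which its call begins. There is no depth.
- env.job_done(): hands the job in; it is judged then, once.
The state is a dict: "t": time; "joints": joint angles; "qvel": joint speeds; "tau": joint torques, N m; "eef_pos": TCP position; "tcp_rot": TCP orientation; "ft_force": force on the tool from outside, world axes, zero at the start; "moment": the same for the moment, N m; "opening": opening from 0.0 (shut) to 1.0 (fully open); "grip_force": force on a finger pad.
Only numpy, scipy, OpenCV 4.12 (cv2) and the standard library are available. Lean on these libraries where they do the work, as an engineer would, in place of code of your own. Each camera call takes 0.05 s, during which the arm holds its last target. There are 200 camera calls.

## Working session

There is one attempt and no reset: what is moved stays moved. The work goes in short steps, Python scripts to look and compute and a tool call to move; the robot and the scene stay as the last step left them, time stands still between calls to the robot, and variables do not carry over. Pictures are saved under pics/ and viewed, at most 10 in all, crops included, and the job is handed in when it is done.

Besides the shell and the picture viewer there is one more tool, called after ">>>" by a JSON object that holds its "fn" and its "kwargs". arm_command: Moves the arm, as the interface text tells. Its arguments: {"type":"object","properties":{"targets":{"type":"array","items":{"type":"array","items":{"type":"number"}}}},"required":["targets"]}

```bash
mkdir -p pics; ls
cat > h.py <<'E'
import numpy as np, cv2
from cell import env
def cam(n,save=None):
    c=env.read_camera(n)
    if save: cv2.imwrite('pics/'+save,cv2.cvtColor(c['frame'],cv2.COLOR_RGB2BGR))
    return c
def f(c): return 200/np.tan(np.radians(c['vertical_fov'])/2)
def ray(c,u,v):
    d=np.array([(u-c['cx'])/f(c),(v-c['cy'])/f(c)]);s=d.copy()
    for _ in range(30): s=d/(1+c['k1']*(s@s))
    T=np.array(c['world_from_camera']);return T[:3,3],T[:3,:3]@np.array([*s,1])
def atz(c,u,v,z):
    o,d=ray(c,u,v);return o+d*(z-o[2])/d[2]
def proj(c,p):
    T=np.array(c['world_from_camera']);q=T[:3,:3].T@(np.array(p)-T[:3,3]);s=q[:2]/q[2]
    s=s*(1+c['k1']*(s@s));return s*f(c)+[c['cx'],c['cy']]
def tri(c1,p1,c2,p2):
    o1,d1=ray(c1,*p1);o2,d2=ray(c2,*p2)
    t=np.linalg.lstsq(np.c_[d1,-d2],o2-o1,rcond=None)[0]
    a,b=o1+t[0]*d1,o2+t[1]*d2;return (a+b)/2,np.linalg.norm(a-b)
E
python3 - <<'E'
from h import *
import pickle
r={}
for n in('scene','top'):
    c=cam(n,n+'0.png');r[n]=c
    print(n,c['vertical_fov'],c['cx'],c['cy'],c['k1'],np.round(c['world_from_camera'],3).tolist())
pickle.dump(r,open('c0.pkl','wb'))
print(env.state())
E
```

```text
pics
scene 49.35555770310521 315.13510800294296 200.68485267074587 0.024761775721517092 [[0.795, -0.397, 0.458, -110.034], [-0.606, -0.538, 0.586, -786.923], [0.014, -0.744, -0.668, 1022.914], [0.0, 0.0, 0.0, 1.0]]
top 47.92704054130783 321.6792512285962 200.9992852867046 -0.002797103472184021 [[-0.485, -0.848, 0.212, 223.313], [-0.874, 0.47, -0.118, 188.713], [0.001, -0.243, -0.97, 1577.493], [0.0, 0.0, 0.0, 1.0]]
{'t': 0.1, 'joints': array([ 1.23138981e+00,  4.91506426e-01,  1.55934886e+00, -1.46267819e-06,
        1.09167875e+00, -1.05616932e-01]), 'qvel': array([-0.00045038, -0.00187559, -0.0004208 ,  0.00025952, -0.00105869,
        0.00129583]), 'tau': array([ 2.35268126e-03, -6.13622260e+01, -2.58606505e+01,  6.93755108e-02,
        4.69785067e-02, -1.12409664e-04]), 'eef_pos': array([144.71622107, 607.82044322, 214.12939203]), 'tcp_rot': array([-3.14065638e+00, -9.79510987e-05,  2.90780369e+00]), 'ft_force': array([ 0.23604775, -0.18854612, -0.06151371]), 'moment': array([-0.01150757,  0.0113807 , -0.04414605]), 'grip_force': 0.0, 'opening': 0.9991074403940695}
```

View pics/top0.png

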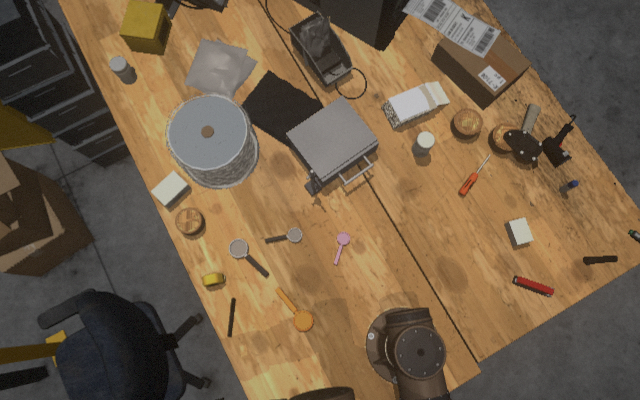

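View pics/scene0.png

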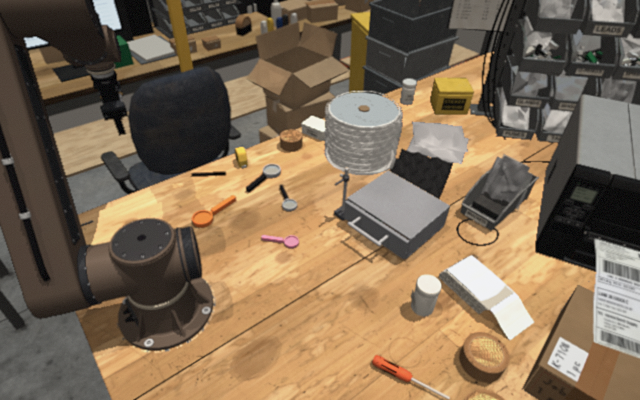

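Run:
```python
from h import *
import pickle
r=pickle.load(open('c0.pkl','rb'))
t=cv2.cvtColor(r['top']['frame'],cv2.COLOR_RGB2BGR);s=cv2.cvtColor(r['scene']['frame'],cv2.COLOR_RGB2BGR)
a=cv2.resize(t[90:290,190:390],(800,800),interpolation=cv2.INTER_CUBIC)
cv2.imwrite('pics/a.png',cv2.resize(t[90:240,270:390],None,fx=4,fy=4,interpolation=cv2.INTER_CUBIC))
x=cv2.resize(t[225:285,220:310],None,fx=4,fy=4,interpolation=cv2.INTER_CUBIC) #360x240
y=cv2.resize(s[155:265,320:450],None,fx=5,fy=5,interpolation=cv2.INTER_CUBIC)#650x550
im=np.zeros((600,800,3),np.uint8)
im[:600,:480]=cv2.imread('pics/a.png');z=cv2.resize(t[225:285,220:300],None,fx=4,fy=4,interpolation=cv2.INTER_CUBIC);im[:240,480:]=z
z=cv2.resize(s[160:230,320:400],None,fx=4,fy=4,interpolation=cv2.INTER_CUBIC);im[245:525,480:]=z
cv2.imwrite('pics/b.png',im)
print('base',proj(r['top'],[0,0,0]),proj(r['scene'],[0,0,0]))
for n,u,v,z in[('lens',238,248,15),('hend',268,276,15),('jar',427,138,105),('tape',213,280,60),('pink',343,238,10)]: print(n,atz(r['top'],u,v,z).round())
for n,u,v,z in[('lens',272,171,15),('hend',248,189,15)]: print(n,atz(r['scene'],u,v,z).round())
```

```text
base [402.99724277 345.54205063] [167.47730653 307.99470836]
lens [559. 335.  15.]
hend [422. 288.  15.]
jar [ 565. -423.  105.]
tape [493. 451.  60.]
pink [412.  -3.  10.]
lens [551. 324.  15.]
hend [426. 288.  15.]
```

View pics/b.png

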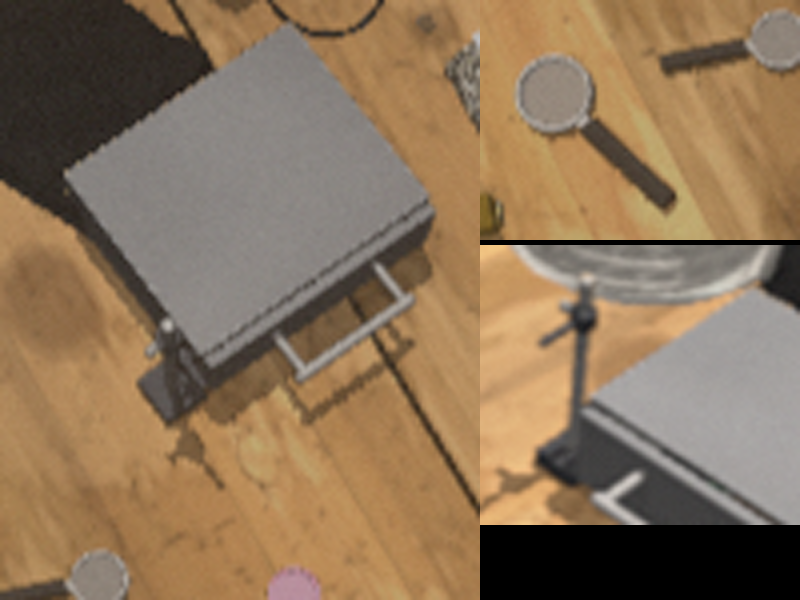

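Run:
```python
from h import *
import pickle
r=pickle.load(open('c0.pkl','rb'));t,s=r['top'],r['scene']
A=lambda x,y,z:atz(t,270+x/4,90+y/4,z)
bl,br,fr,fl=[A(*p,100) for p in((66,174),(292,26),(433,200),(205,350))]
print('corners',[p.round(1).tolist() for p in(bl,br,fr,fl)],np.linalg.norm(bl-br),np.linalg.norm(fl-fr),np.linalg.norm(bl-fl))
for a,b in((br,bl),(fr,fl)): print('yaw(y)',np.arctan2(-(b-a)[0],(b-a)[1]))
for a,b in((fl,bl),(fr,br)): print('yaw(x)',np.arctan2((b-a)[1],(b-a)[0]))
h1,h2=A(298,376,74),A(410,300,74);print('handle',h1,h2,(h1+h2)/2,np.linalg.norm(h1-h2))
S=lambda x,y:(320+(x-480)/4,160+(y-245)/4)
post,e=tri(t,(270+168/4,90+326/4),s,S(586,280));print('post',post,e)
L=atz(t,238.75,248.25,15);E_=atz(t,267,275.3,20);print('loupe',L,E_,np.linalg.norm(L-E_),np.arctan2(*(L-E_)[1::-1]))
L=atz(s,272.3,171,15);print('lens scene',L)
# pointer: plane through post along unit x
c=(bl+br+fl+fr)/4;yaw=np.mean([np.arctan2(-(b-a)[0],(b-a)[1]) for a,b in((br,bl),(fr,fl))]+[np.arctan2((b-a)[1],(b-a)[0]) for a,b in((fl,bl),(fr,br))])
print('c',c,'yaw',yaw)
ux=np.array([np.cos(yaw),np.sin(yaw),0]);uy=np.array([-ux[1],ux[0],0])
P=c-85*ux+148*uy;print('post pred',P)
o,d=ray(s,*S(543,343));k=((post-o)@uy)/(d@uy);p=o+k*d;print('tip',p,(p-post)@ux,proj(t,p))
o,d=ray(s,*S(584,318));k=((post-o)@uy)/(d@uy);p=o+k*d;print('collar',p,(p-post)@ux)
```

```text
corners [[820.1, -2.2, 100.0], [847.6, -246.6, 100.0], [642.7, -272.0, 100.0], [619.5, -30.7, 100.0]] 245.88324122177863 242.37093292253584 202.6382552447443
yaw(y) 0.1117839235482081
yaw(y) 0.09578880791342738
yaw(x) 0.1410810262170123
yaw(x) 0.12337366229308634
handle [566.63731209 -93.85851236  74.        ] [ 579.2674222  -214.41512204   74.        ] [ 572.95236714 -154.1368172    74.        ] 121.2164007855492
post [ 6.26273925e+02 -4.25203365e-01  1.94229948e+02] 0.18941300936383884
loupe [556.45582795 333.26470128  15.        ] [425.01408031 289.68715977  20.        ] 138.56743898557673 0.32013119383062094
lens scene [552.32222626 323.52899625  15.        ]
c [ 732.48478834 -137.89455334  100.        ] yaw 0.11800685499293352
post pred [630.65143304  -0.93117229 100.        ]
tip [580.84971248  -5.81059336 156.61238671] -45.74233829762904 [320.31895224 185.82715784]
collar [ 6.27350262e+02 -2.97595294e-01  1.55680474e+02] 1.0838753629200975
```

```bash
cat > plan.py <<'E'
import numpy as np
from cell import env
def plan(wps):
    s=env.state();p=np.array(s['eef_pos']);y=s['tcp_rot'][2];print(s['t'],p.round(1),s['tcp_rot'].round(4),s['joints'].round(3))
    for w in wps:
        q=np.array(w[:3],float);d=q-p;c,n=np.cos(y),np.sin(y)
        print(w,'->',np.round([c*d[0]+n*d[1],n*d[0]-c*d[1],-d[2],-np.degrees((w[3]-y+np.pi)%(2*np.pi)-np.pi)],1),'len',round(np.linalg.norm(d)))
        p,y=q,w[3]
E
python3 -c "
from plan import *
plan([(330,480,230,2.5),(470,280,230,2.1),(540,50,230,1.8),(573,-154,150,1.689),(573,-154,50,1.689)])"
```

```text
0.1 [144.7 607.8 214.1] [-3.1407e+00 -1.0000e-04  2.9078e+00] [ 1.231  0.492  1.559 -0.     1.092 -0.106]
(330, 480, 230, 2.5) -> [-209.9  -81.4  -15.9   23.4] len 226
(470, 280, 230, 2.1) -> [-231.9  -76.4   -0.    22.9] len 244
(540, 50, 230, 1.8) -> [-233.9  -55.7   -0.    17.2] len 240
(573, -154, 150, 1.689) -> [-206.2  -14.2   80.     6.4] len 222
(573, -154, 50, 1.689) -> [  0.   0. 100.  -0.] len 100
```

>>> {"fn": "arm_command", "kwargs": {"targets": [[-42,-16.3,-3.2,4.7,0.4],[-84,-32.6,-6.4,9.4,0.4],[-126,-49,-9.5,14,0.4],[-168,-65,-12.7,18.7,0.4],[-210,-81.4,-15.9,23.4,0.4]]}}

```text
t: 0.6
eef_pos: [331.4, 478.9, 230.5]
tcp_rot: [-3.141, -0.0, 2.496]
ft_force: [0.3, 0.2, -0.3]
opening: 0.637
grip_force: 0.0
```

>>> {"fn": "arm_command", "kwargs": {"targets": [[-46.4,-15.3,0,4.6,0.4],[-92.8,-30.6,0,9.2,0.4],[-139,-45.8,0,13.7,0.4],[-185.5,-61,0,18.3,0.4],[-231.9,-76.4,0,22.9,0.4]]}}

```text
t: 1.1
eef_pos: [470.9, 278.3, 230.4]
tcp_rot: [-3.141, -0.0, 2.096]
ft_force: [0.9, 0.8, -0.2]
opening: 0.403
grip_force: 0.0
```

>>> {"fn": "arm_command", "kwargs": {"targets": [[-46.8,-11.1,0,3.4,0.4],[-93.6,-22.3,0,6.9,0.4],[-140.3,-33.4,0,10.3,0.4],[-187.1,-44.6,0,13.8,0.4],[-233.9,-55.7,0,17.2,0.4]]}}

```text
t: 1.6
eef_pos: [540.2, 48.1, 230.4]
tcp_rot: [-3.141, -0.0, 1.797]
ft_force: [1.1, 0.6, -0.6]
opening: 0.405
grip_force: 0.0
```

>>> {"fn": "arm_command", "kwargs": {"targets": [[-41.2,-2.8,5,1.3,0.4],[-82.5,-5.7,10,2.6,0.4],[-123.7,-8.5,25,3.8,0.4],[-165,-11.4,50,5.1,0.4],[-206.2,-14.2,80,6.4,0.4]]}}

```text
t: 2.1
eef_pos: [573.1, -155.1, 150.8]
tcp_rot: [3.14, 0.001, 1.687]
ft_force: [0.5, 0.1, -0.1]
opening: 0.399
grip_force: 0.0
```

```bash
python3 -c "
from plan import *
plan([(573,-154,50,1.689)])
from h import *
c=cam('scene')
f_=cv2.cvtColor(c['frame'],cv2.COLOR_RGB2BGR)
cv2.imwrite('pics/c.png',cv2.resize(f_[120:270,300:500],None,fx=4,fy=4,interpolation=cv2.INTER_CUBIC))"
```

```text
2.1 [ 573.1 -155.1  150.8] [3.1402e+00 6.0000e-04 1.6867e+00] [-0.375  0.516  1.709  0.     0.915 -0.491]
(573, -154, 50, 1.689) -> [ 1.100e+00 -0.000e+00  1.008e+02 -1.000e-01] len 101
```

View pics/c.png

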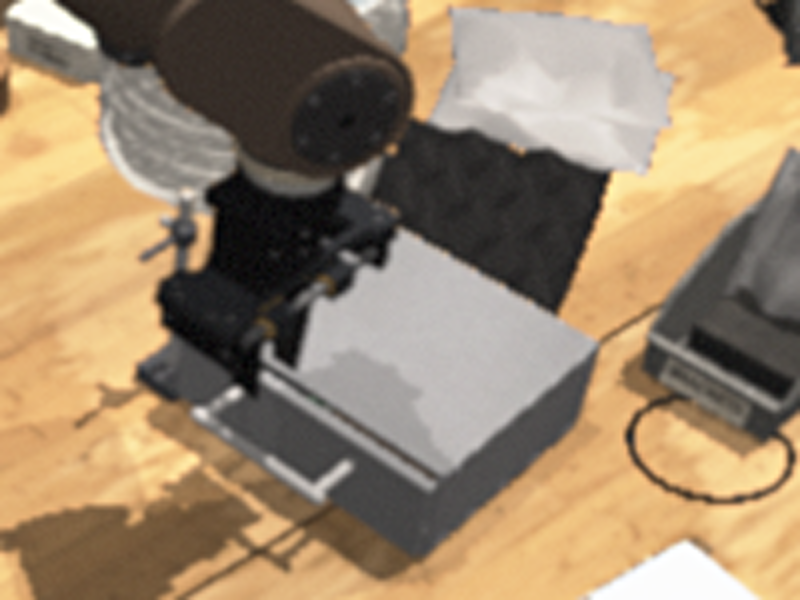

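```bash
python3 -c "
from h import *
c=cam('scene')
for p in((200,412),(320,495)): print(atz(c,300+p[0]/4,120+p[1]/4,73))"
```

```text
[ 565.23443748 -100.48739511   73.        ]
[ 579.86694051 -218.84811691   73.        ]
```

>>> {"fn": "arm_command", "kwargs": {"targets": [[0,0,30,0,0.4],[0,0,60,0,0.4],[0,0,85,0,0.4],[0,0,100,0,0.4],[0,0,100,0,0.4]]}}

```text
t: 2.7
eef_pos: [572.0, -152.2, 49.5]
tcp_rot: [-3.139, -0.002, 1.688]
ft_force: [-0.8, 0.5, 0.2]
opening: 0.4
grip_force: 0.0
```

>>> {"fn": "arm_command", "kwargs": {"targets": [[0,0,0,0,0.0],[0,0,0,0,0.0],[0,0,0,0,0.0],[0,0,0,0,0.0],[0,0,0,0,0.0]]}}

```text
t: 3.2
eef_pos: [573.1, -153.2, 51.8]
tcp_rot: [3.141, 0.0, 1.688]
ft_force: [-0.7, 0.6, 5.5]
opening: 0.105
grip_force: 30.0
```

>>> {"fn": "arm_command", "kwargs": {"targets": [[0,-10,0,0,0],[0,-30,0,0,0],[0,-55,0,0,0],[0,-80,0,0,0],[0,-100,0,0,0]]}}

```text
t: 3.7
eef_pos: [472.9, -165.5, 51.8]
tcp_rot: [3.139, 0.002, 1.688]
ft_force: [2.6, -4.1, 3.4]
opening: 0.109
grip_force: 30.0
```

>>> {"fn": "arm_command", "kwargs": {"targets": [[0,-8,0,0,0],[0,-14,0,0,0],[0,-19,0,0,0],[0,-22,0,0,0],[0,-22,0,0,0]]}}

```text
t: 4.2
eef_pos: [452.0, -168.1, 51.8]
tcp_rot: [3.14, 0.001, 1.688]
ft_force: [-0.3, -3.2, 8.3]
opening: 0.107
grip_force: 30.0
```

>>> {"fn": "arm_command", "kwargs": {"targets": [[0,-2,0,0,0],[0,-4,0,0,0],[0,-6,0,0,0],[0,-7,0,0,0],[0,-7,0,0,0]]}}

```text
t: 4.7
eef_pos: [445.4, -168.9, 51.8]
tcp_rot: [3.14, 0.002, 1.688]
ft_force: [0.6, -4.6, 8.0]
opening: 0.106
grip_force: 30.0
```

>>> {"fn": "arm_command", "kwargs": {"targets": [[0,-1.5,0,0,0],[0,-3,0,0,0],[0,-4.5,0,0,0],[0,-6,0,0,0],[0,-6,0,0,0]]}}

```text
t: 5.2
eef_pos: [439.5, -169.7, 51.8]
tcp_rot: [3.14, 0.002, 1.688]
ft_force: [-0.2, -4.2, 9.3]
opening: 0.105
grip_force: 30.0
```

>>> {"fn": "arm_command", "kwargs": {"targets": [[0,-1,0,0,0],[0,-2,0,0,0],[0,-3,0,0,0],[0,-3,0,0,0],[0,-3,0,0,0]]}}

```text
t: 5.7
eef_pos: [436.6, -170.0, 51.8]
tcp_rot: [3.139, 0.002, 1.688]
ft_force: [0.6, -5.2, 8.4]
opening: 0.108
grip_force: 30.0
```

>>> {"fn": "arm_command", "kwargs": {"targets": [[0,-1,0,0,0],[0,-2,0,0,0],[0,-3,0,0,0],[0,-4,0,0,0],[0,-4,0,0,0]]}}

```text
t: 6.2
eef_pos: [434.6, -170.4, 51.8]
tcp_rot: [3.136, 0.003, 1.687]
ft_force: [14.4, 4.2, 2.6]
opening: 0.111
grip_force: 30.0
```

>>> {"fn": "arm_command", "kwargs": {"targets": [[0,1,0,0,0.3],[0,1.5,0,0,0.4],[0,1.5,0,0,0.4],[0,1.5,0,0,0.4],[0,1.5,0,0,0.4]]}}

```text
t: 6.7
eef_pos: [433.1, -169.5, 51.0]
tcp_rot: [-3.141, -0.0, 1.688]
ft_force: [-0.9, 1.0, -0.3]
opening: 0.396
grip_force: 0.0
```

>>> {"fn": "arm_command", "kwargs": {"targets": [[0,0,-10,0,0.4],[0,0,-40,0,0.4],[0,0,-85,0,0.4],[0,0,-130,0,0.4],[0,0,-175,0,0.4]]}}

```text
t: 7.2
eef_pos: [432.8, -169.3, 228.7]
tcp_rot: [3.141, 0.0, 1.688]
ft_force: [0.4, -0.0, -0.7]
opening: 0.399
grip_force: 0.0
```

```bash
python3 -c "
from plan import *
plan([(440,-60,240,2.0),(460,150,230,2.1)])"
```

```text
7.2 [ 432.8 -169.3  228.7] [3.1414e+00 1.0000e-04 1.6878e+00] [-0.515  0.246  1.917  0.     0.978 -0.632]
(440, -60, 240, 2.0) -> [107.7  19.9 -11.3 -17.9] len 110
(460, 150, 230, 2.1) -> [182.6 105.6  10.   -5.7] len 211
```

>>> {"fn": "arm_command", "kwargs": {"targets": [[21.5,4,-2.3,-3.6,0.6],[43,8,-4.5,-7.2,0.6],[64.6,12,-6.8,-10.7,0.6],[86,16,-9,-14.3,0.6],[107.7,19.9,-11.3,-17.9,0.6]]}}

```text
t: 7.7
eef_pos: [440.2, -59.4, 238.3]
tcp_rot: [3.141, 0.0, 2.003]
ft_force: [0.9, -0.7, -1.2]
opening: 0.599
grip_force: 0.0
```

>>> {"fn": "arm_command", "kwargs": {"targets": [[36.5,21,2,-1.1,0.6],[73,42,4,-2.3,0.6],[109.6,63.4,6,-3.4,0.6],[146,84.5,8,-4.6,0.6],[182.6,105.6,10,-5.7,0.6]]}}

```text
t: 8.2
eef_pos: [460.1, 151.4, 228.2]
tcp_rot: [3.141, 0.0, 2.1]
ft_force: [0.4, -0.3, 0.8]
opening: 0.602
grip_force: 0.0
```

Run:
```python
from h import *
import pickle
r={n:cam(n) for n in('top','scene')};pickle.dump(r,open('c1.pkl','wb'))
g={n:cv2.cvtColor(r[n]['frame'],cv2.COLOR_RGB2BGR) for n in r}
r0=pickle.load(open('c0.pkl','rb'))['scene'];s0=cv2.cvtColor(r0['frame'],cv2.COLOR_RGB2BGR)
R=lambda i,x,y,w,h,k:cv2.resize(i[y:y+h,x:x+w],None,fx=k,fy=k,interpolation=cv2.INTER_CUBIC)
im=np.zeros((600,800,3),np.uint8)
im[:300,:400]=R(g['top'],280,150,100,75,4)
im[:300,400:]=R(g['scene'],325,165,100,75,4)
im[300:,:400]=R(g['top'],220,200,100,75,4)
im[300:,400:]=R(s0,235,155,50,37,8)[:300,:400] if 0 else cv2.resize(s0[155:193,235:285],(400,300),interpolation=cv2.INTER_CUBIC)
cv2.imwrite('pics/d.png',im)
```

```text
(no output)
```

View pics/d.png

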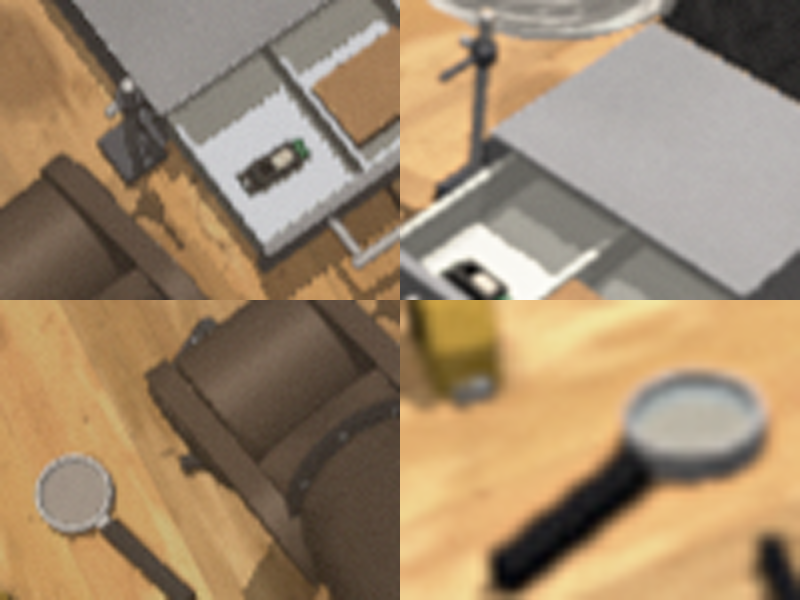

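Run:
```python
from h import *
import pickle
r0=pickle.load(open('c0.pkl','rb'));r1=pickle.load(open('c1.pkl','rb'))
from scipy.optimize import least_squares
obs=[(r0['top'],(60,0,19),(238.75,248.4)),(r0['scene'],(60,0,19),(271.9,170.2)),(r0['top'],(-80,0,20),(267.2,275.3)),(r0['scene'],(-80,0,20),(247.6,187.8))]
def W(p,q): c,s=np.cos(p[2]),np.sin(p[2]);return [p[0]+c*q[0]-s*q[1],p[1]+s*q[0]+c*q[1],q[2]]
res=lambda p:np.concatenate([proj(c,W(p,q))-o for c,q,o in obs])
S=least_squares(res,[497,310,.3]);p=S.x;print(p,S.fun.round(2))
# dark handle mask lines
for n in('top','scene'):
    g=cv2.cvtColor(r0[n]['frame'],cv2.COLOR_RGB2GRAY)
    a,b=proj(r0[n],W(p,(-70,0,15))),proj(r0[n],W(p,(10,0,15)))
    m=np.zeros_like(g);cv2.line(m,a.astype(int).tolist(),b.astype(int).tolist(),255,15)
    cv2.imwrite(f'/tmp/{n}.png',g)
    k=(g<75)&(m>0);ys,xs=np.nonzero(k);v=cv2.fitLine(np.c_[xs,ys].astype(np.float32),cv2.DIST_L2,0,.01,.01).ravel()
    P,Q=atz(r0[n],v[2],v[3],14),atz(r0[n],v[2]+5*v[0],v[3]+5*v[1],14);d=(Q-P)*np.sign((Q-P)[0])
    pr=(np.c_[xs,ys]-v[2:])@v[:2];ends=[atz(r0[n],*(v[2:]+v[:2]*e),18).round(1) for e in(pr.min(),pr.max())]
    print(n,len(xs),'centroid',P.round(1),'yaw',np.arctan2(d[1],d[0]),ends)
R=lambda i,x,y,w,h,k:cv2.resize(i[y:y+h,x:x+w],None,fx=k,fy=k,interpolation=cv2.INTER_CUBIC)
s=r1['scene'];im=np.zeros((600,800,3),np.uint8);M=cv2.cvtColor(s['frame'],cv2.COLOR_RGB2BGR)
im[:300,:400]=R(M,310,200,100,75,4)
M=cv2.cvtColor(r1['top']['frame'],cv2.COLOR_RGB2BGR);im[:300,400:]=R(M,325,170,50,38,8)[:300]
for i,n in enumerate(('top','scene')):
    c=r0[n];M=cv2.cvtColor(c['frame'],cv2.COLOR_RGB2BGR);o=(225,235) if n=='top' else(235,155);k=8
    I=R(M,*o,50,50,k)[:300]
    T=lambda q:((proj(c,W(p,q))-o+.5)*k-.5)
    for z,col in((19,(0,0,255)),(1,(255,0,0))):
        cv2.polylines(I,[np.array([T((60+34*np.cos(t),34*np.sin(t),z)) for t in np.linspace(0,6.28,40)]).astype(int)],True,col)
    cv2.polylines(I,[np.array([T(q) for q in((-80,-9,22),(-80,9,22),(20,9,22),(20,-9,22))]).astype(int)],True,(0,255,0))
    im[300:,400*i:400*i+400]=I
cv2.imwrite('pics/e.png',im)
```

```text
[4.99367800e+02 3.13024163e+02 3.18590579e-01] [ 0.18 -0.49  0.03 -1.54  0.46  0.17 -0.45  0.36]
top 135 centroid [472.5 305.6  14. ] yaw 0.3229407744923519 [array([517.7, 320.7,  18. ]), array([425.9, 289.9,  18. ])]
scene 134 centroid [469.9 303.2  14. ] yaw 0.3341279767837696 [array([416.4, 281.1,  18. ]), array([518.9, 316.7,  18. ])]
```

View pics/e.png

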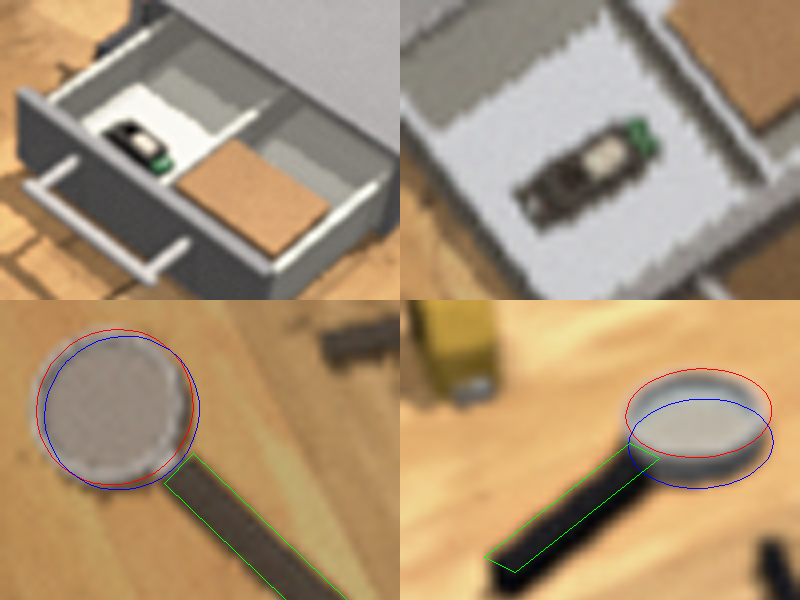

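Run:
```python
from h import *
import pickle
from plan import plan
r0=pickle.load(open('c0.pkl','rb'));r1=pickle.load(open('c1.pkl','rb'));t,s=r1['top'],r1['scene']
u=lambda x,y,ox,oy,k:((x+.5)/k-.5+ox,(y+.5)/k-.5+oy)
print('mod top',atz(t,*u(188,175,325,170,8),36),'scene',atz(s,*u(140,143,310,200,4),38))
a,b=atz(t,*u(129,213,325,170,8),36),atz(t,*u(246,137,325,170,8),36);print(a,b,np.linalg.norm(a-b),np.arctan2(*(b-a)[1::-1]))
yaw=.118;ux=np.array([np.cos(yaw),np.sin(yaw),0]);uy=np.array([-ux[1],ux[0],0])
po=atz(t,*u(127,87,280,150,4),198);print('post',po)
def pl(px,P): o,d=ray(s,*px);k=((P-o)@uy)/(d@uy);return o+k*d
for off in(0,-3,3,6):
    P=po+off*uy;print(off,[ (pl(u(x,y,325,165,4),P)).round(1).tolist() for x,y in((86,14),(84,50),(42,78))])
plan([(470,240,200,2.8),(499.5,313.5,90,3.464),(499.5,313.5,3,3.464)])
```

```text
mod top [545.31396587 -98.43373997  36.        ] scene [ 540.99747523 -106.6566916    38.        ]
[542.85741209 -66.91967904  36.        ] [ 547.99949727 -129.72794994   36.        ] 63.01840947516408 -1.4891089535119821
post [626.60592808   1.59699357 198.        ]
0 [[626.2, 1.5, 195.4], [627.2, 1.7, 159.0], [579.8, -3.9, 157.4]]
-3 [[623.0, -1.8, 199.0], [624.0, -1.7, 162.8], [576.8, -7.3, 161.1]]
3 [[629.4, 4.9, 191.9], [630.4, 5.1, 155.3], [582.8, -0.6, 153.7]]
6 [[632.6, 8.3, 188.3], [633.5, 8.5, 151.6], [585.8, 2.8, 149.9]]
8.3 [460.2 153.3 227.8] [ 3.1410e+00 -5.0000e-04  2.1043e+00] [ 1.850e-01  2.770e-01  1.875e+00  1.000e-03  9.900e-01 -3.490e-01]
(470, 240, 200, 2.8) -> [ 69.7  52.6  27.8 -39.9] len 92
(499.5, 313.5, 90, 3.464) -> [ -3.2  79.1 110.  -38. ] len 136
(499.5, 313.5, 3, 3.464) -> [-0.  0. 87. -0.] len 87
```

>>> {"fn": "arm_command", "kwargs": {"targets": [[14,10.5,5.6,-8,0.6],[28,21,11,-16,0.6],[42,31.5,16.7,-24,0.6],[56,42,22,-32,0.6],[69.7,52.6,27.8,-39.9,0.6]]}}

```text
t: 8.8
eef_pos: [470.7, 236.4, 200.1]
tcp_rot: [3.142, 0.0, 2.801]
ft_force: [-0.3, 0.4, 0.2]
opening: 0.602
grip_force: 0.0
```

>>> {"fn": "arm_command", "kwargs": {"targets": [[-0.6,15.8,22,-7.6,0.6],[-1.3,31.6,44,-15.2,0.6],[-1.9,47.5,66,-22.8,0.6],[-2.6,63.3,88,-30.4,0.6],[-3.2,79.1,110,-38,0.6]]}}

```text
t: 9.3
eef_pos: [500.9, 309.6, 89.5]
tcp_rot: [-3.142, 0.0, -2.819]
ft_force: [-0.2, 0.3, -0.1]
opening: 0.6
grip_force: 0.0
```

>>> {"fn": "arm_command", "kwargs": {"targets": [[0,0,10,0,0.6],[0,0,20,0,0.6],[0,0,30,0,0.6],[0,0,40,0,0.6],[0,0,40,0,0.6]]}}

```text
t: 9.8
eef_pos: [500.2, 309.1, 48.9]
tcp_rot: [-3.141, -0.001, -2.825]
ft_force: [-0.3, 0.9, 0.5]
opening: 0.599
grip_force: 0.0
```

Run:
```python
from h import *
from plan import plan
plan([(499.5,313.5,3,3.464)])
p=env.state()['eef_pos'];im=[]
for n in('top','scene'):
    c=cam(n);I=cv2.cvtColor(c['frame'],cv2.COLOR_RGB2BGR);q=proj(c,p);print(n,q)
    o=np.clip((q-[25,37]).astype(int),0,None);k=8;J=cv2.resize(I[o[1]:o[1]+75,o[0]:o[0]+50],None,fx=k,fy=k,interpolation=cv2.INTER_CUBIC)
    cv2.drawMarker(J,((q-o+.5)*k-.5).astype(int).tolist(),(0,0,255),0,14);im.append(J)
cv2.imwrite('pics/f.png',np.hstack(im))
```

```text
9.8 [500.2 309.1  48.9] [-3.1414e+00 -1.3000e-03 -2.8253e+00] [ 0.441  0.649  1.798  0.     0.696 -1.446]
(499.5, 313.5, 3, 3.464) -> [-0.7  4.4 45.9 -0.3] len 46
top [250.73894901 257.84496413]
scene [261.86054616 170.85846894]
```

View pics/f.png

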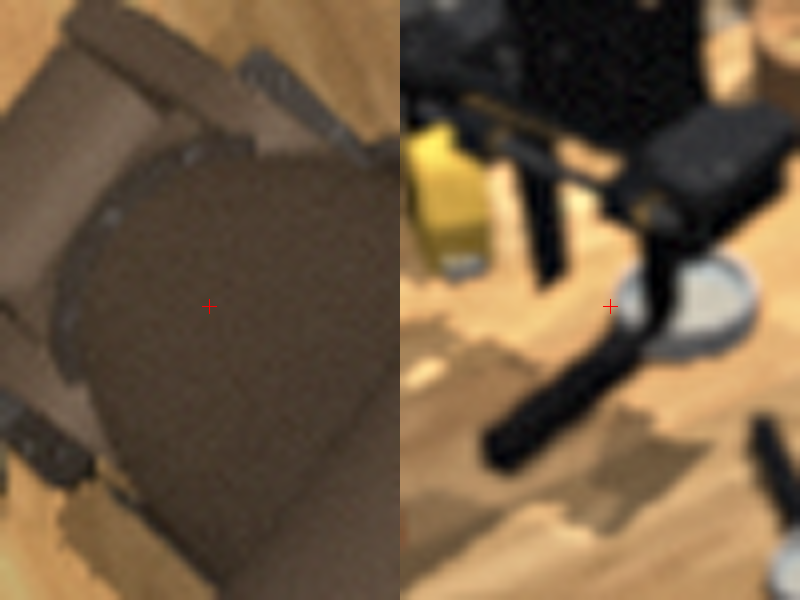

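>>> {"fn": "arm_command", "kwargs": {"targets": [[0,3,12,0,0.6],[0,3,24,0,0.6],[0,3,36,0,0.6],[0,3,45,0,0.6],[0,3,45,0,0.6]]}}

```text
t: 10.4
eef_pos: [498.9, 312.3, 2.9]
tcp_rot: [-3.141, -0.002, -2.824]
ft_force: [0.3, 0.4, -0.9]
opening: 0.599
grip_force: 0.0
```

>>> {"fn": "arm_command", "kwargs": {"targets": [[0,0,0,0,0.4],[0,0,0,0,0.2],[0,0,0,0,0.1],[0,0,0,0,0],[0,0,0,0,0]]}}

```text
t: 10.9
eef_pos: [499.7, 312.7, 4.9]
tcp_rot: [3.141, 0.001, -2.824]
ft_force: [0.1, 0.7, 0.5]
opening: 0.235
grip_force: 0.1
```

>>> {"fn": "arm_command", "kwargs": {"targets": [[0,0,0,0,0],[0,0,0,0,0],[0,0,0,0,0],[0,0,-10,0,0],[0,0,-20,0,0]]}}

```text
t: 11.4
eef_pos: [499.5, 312.5, 25.1]
tcp_rot: [-3.142, -0.001, -2.824]
ft_force: [-0.3, 0.1, -0.9]
opening: 0.188
grip_force: 30.0
```

Run:
```python
from h import *
import pickle
from plan import plan
from scipy.optimize import minimize
r1=pickle.load(open('c1.pkl','rb'))
K=4
def mask(c,o):
    I=cv2.resize(c['frame'][o[1]:o[1]+50,o[0]:o[0]+50],None,fx=K,fy=K,interpolation=cv2.INTER_CUBIC)
    return I
def hull(c,o,p):
    cs,sn=np.cos(p[2]),np.sin(p[2]);P=[]
    for a,b,z in [(i*12,j*33,z) for i in(-1,1) for j in(-1,1) for z in(22,38)]:
        P.append((proj(c,[p[0]+cs*a-sn*b,p[1]+sn*a+cs*b,z])-o+.5)*K-.5)
    m=np.zeros((200,200),np.uint8);cv2.fillConvexPoly(m,cv2.convexHull(np.round(np.array(P)*16).astype(int)),255,shift=4);return m
out=[];M={}
for n in('top','scene'):
    c=r1[n];q=proj(c,[543,-101,32]);o=(q-25).astype(int);I=mask(c,o).astype(int)
    hs=hull(c,o,(543,-101,.1));roi=cv2.dilate(hs,np.ones((41,41)))>0
    d=((I.max(2)<120)|(I[...,1]>I[...,0]+25))&roi
    k,l,st,_=cv2.connectedComponentsWithStats(cv2.morphologyEx(d.astype(np.uint8),cv2.MORPH_OPEN,np.ones((5,5))));print(n,o,st[1:,:].tolist())
    cyx=np.array([100,100]);j=1+np.argmax(st[1:,4]) ;cm=(l==j).astype(np.uint8)
    h,_=cv2.findContours(cm,0,2);hm=np.zeros_like(cm);cv2.fillPoly(hm,[cv2.convexHull(np.vstack(h))],1);M[n]=(c,o,hm)
    vis=I.astype(np.uint8)[...,::-1].copy();cv2.drawContours(vis,cv2.findContours(hm,0,2)[0],-1,(0,0,255));out.append(vis)
iou=lambda p,ns:-sum((lambda h,m:(h&m).sum()/(h|m).sum())(hull(M[n][0],M[n][1],p)>0,M[n][2]>0) for n in ns)
for ns in(['top'],['scene'],['top','scene']):
    S=minimize(iou,[543,-101,.1],args=(ns,),method='Nelder-Mead',options=dict(initial_simplex=[[543,-101,.1],[551,-101,.1],[543,-93,.1],[543,-101,.25]]));print(ns,S.x,S.fun)
    for n,v in zip(('top','scene'),out):
        cv2.drawContours(v,cv2.findContours(hull(M[n][0],M[n][1],S.x),0,2)[0],-1,(0,255,0) if len(ns)==1 else (255,255,0))
cv2.imwrite('pics/g.png',cv2.resize(np.hstack(out),None,fx=2,fy=2))
plan([(485,240,200,3.30),(470,150,230,3.24),(470,-50,230,3.24),(484,-107,230,3.24)])
```

```text
top [323 166] [[140, 52, 25, 30, 302], [66, 77, 71, 53, 1542], [47, 131, 24, 29, 297]]
scene [318 210] [[44, 48, 39, 28, 515], [73, 82, 67, 54, 1501], [44, 101, 85, 63, 1564]]
['top'] [ 5.46892797e+02 -1.00686610e+02  7.37821399e-02] -0.8761213156770611
['scene'] [ 5.43e+02 -1.01e+02  1.00e-01] -0.0
['top', 'scene'] [ 5.46892797e+02 -1.00686610e+02  7.37821399e-02] -0.8761213156770611
11.4 [499.5 312.5  25.1] [-3.1415e+00 -7.0000e-04 -2.8239e+00] [ 0.447  0.686  1.807  0.     0.649 -1.442]
(485, 240, 200, 3.3) -> [  36.4  -64.4 -174.9    9.1] len 190
(470, 150, 230, 3.24) -> [ 29.  -86.5 -30.    3.4] len 96
(470, -50, 230, 3.24) -> [  19.6 -199.    -0.    -0. ] len 200
(484, -107, 230, 3.24) -> [ -8.3 -58.1  -0.   -0. ] len 59
```

View pics/g.png

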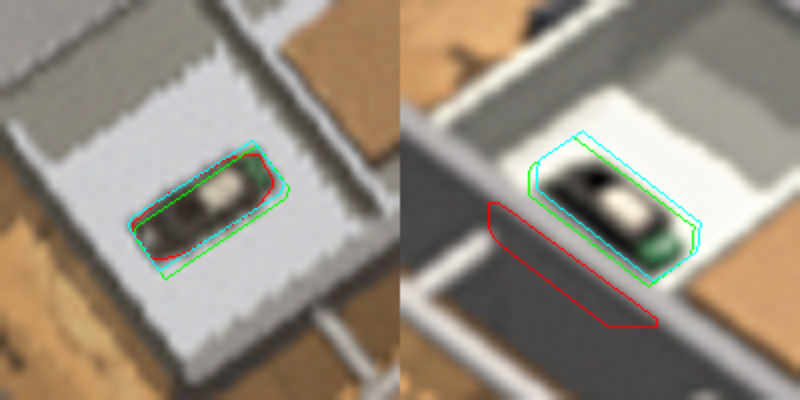

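>>> {"fn": "arm_command", "kwargs": {"targets": [[7.3,-12.9,-35,1.8,0],[14.6,-25.8,-70,3.6,0],[21.8,-38.6,-105,5.5,0],[29,-51.5,-140,7.3,0],[36.4,-64.4,-174.9,9.1,0]]}}

```text
t: 11.9
eef_pos: [484.7, 239.3, 201.9]
tcp_rot: [3.141, 0.001, -2.984]
ft_force: [0.1, 0.1, -1.1]
opening: 0.188
grip_force: 30.0
```

>>> {"fn": "arm_command", "kwargs": {"targets": [[5.8,-17.3,-6,0.7,0],[11.6,-34.6,-12,1.4,0],[17.4,-52,-18,2,0],[23.2,-69.2,-24,2.7,0],[29,-86.5,-30,3.4,0]]}}

```text
t: 12.4
eef_pos: [469.8, 149.3, 230.6]
tcp_rot: [3.141, 0.001, -3.043]
ft_force: [0.0, -0.8, -1.0]
opening: 0.189
grip_force: 30.0
```

>>> {"fn": "arm_command", "kwargs": {"targets": [[3.9,-39.8,0,0,0],[7.8,-79.6,0,0,0],[11.8,-119.4,0,0,0],[15.7,-159.2,0,0,0],[19.6,-199,0,0,0]]}}

```text
t: 12.9
eef_pos: [470.0, -51.5, 230.4]
tcp_rot: [-3.141, 0.001, -3.042]
ft_force: [0.9, -0.5, -0.6]
opening: 0.185
grip_force: 30.0
```

>>> {"fn": "arm_command", "kwargs": {"targets": [[-1.7,-12,0,0,0],[-3.4,-24,0,0,0],[-5,-36,0,0,0],[-6.7,-48,0,0,0],[-8.3,-58.1,0,0,0]]}}

```text
t: 13.4
eef_pos: [484.9, -107.2, 229.6]
tcp_rot: [3.141, 0.0, -3.041]
ft_force: [0.9, 0.2, -0.9]
opening: 0.19
grip_force: 30.0
```

```bash
python3 -c "
from plan import *
plan([(484,-107,152,3.24)])"
```

```text
13.4 [ 484.9 -107.2  229.6] [ 3.1415  0.     -3.0412] [-0.351  0.292  1.847  0.     1.003 -2.022]
(484, -107, 152, 3.24) -> [ 0.8  0.3 77.6  0.1] len 78
```

>>> {"fn": "arm_command", "kwargs": {"targets": [[0,0,15,0,0],[0,0,35,0,0],[0,0,55,0,0],[0,0,70,0,0],[0,0,74,0,0]]}}

```text
t: 13.9
eef_pos: [484.1, -106.6, 154.2]
tcp_rot: [3.14, -0.002, -3.042]
ft_force: [0.4, 0.6, -0.5]
opening: 0.187
grip_force: 30.0
```

>>> {"fn": "arm_command", "kwargs": {"targets": [[0,0,0,0,0],[0,0,0,0,0],[0,0,0,0,0]]}}

```text
t: 14.2
eef_pos: [484.9, -106.9, 156.3]
tcp_rot: [-3.141, 0.001, -3.042]
ft_force: [-0.5, 0.2, -0.9]
opening: 0.186
grip_force: 30.0
```

Run:
```python
from h import *
import pickle
S=env.state();p=S['eef_pos'];ph=S['tcp_rot'][2]-np.pi;print(p,S['tcp_rot'],ph)
r={n:cam(n) for n in('top','scene')};pickle.dump(dict(r=r,S=S),open('c2.pkl','wb'))
u=np.array([np.cos(ph),np.sin(ph)]);w=np.array([-u[1],u[0]]);im=[]
def ring(z,n=48):
    return [[*(p[:2]+60*u+34*(np.cos(t)*u+np.sin(t)*w)),z] for t in np.linspace(0,2*np.pi,n)]
zl=p[2]+5.5;print('lens',p[:2]+60*u,zl)
for n in r:
    c=r[n];q=proj(c,[*(p[:2]+60*u),zl]);o=(q-([25,37] if n=='top' else [27,37])).astype(int);k=8
    J=cv2.resize(cv2.cvtColor(c['frame'],cv2.COLOR_RGB2BGR)[o[1]:o[1]+75,o[0]:o[0]+50],None,fx=k,fy=k,interpolation=cv2.INTER_CUBIC)
    for z,col in((zl+9,(0,0,255)),(zl-9,(255,0,0))):
        cv2.polylines(J,[np.array([(proj(c,a)-o+.5)*k-.5 for a in ring(z)]).astype(int)],True,col)
    im.append(J);print(n,o,q)
cv2.imwrite('pics/i.png',np.hstack(im))
```

```text
[ 484.8713282  -106.94581175  156.26610177] [-3.14114129e+00  1.17197808e-03 -3.04183647e+00] -6.1834291208475225
lens [ 544.57303679 -100.97036267] 161.76610177356676
top [326 144] [351.05648647 181.16421798]
scene [319 167] [346.81064063 204.59218998]
```

View pics/i.png

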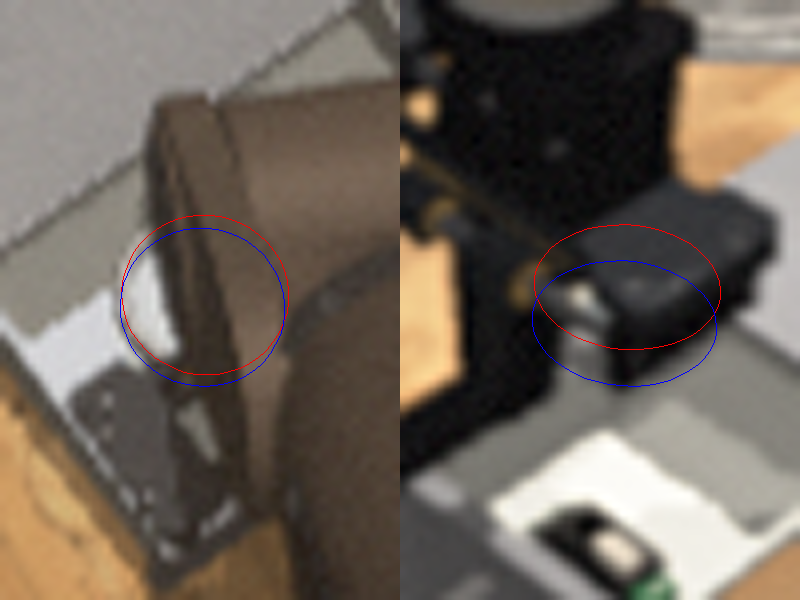

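Run:
```python
from h import *
import pickle
r0=pickle.load(open('c0.pkl','rb'));s=r0['scene'];t=r0['top']
yaw=.118;ux=np.array([np.cos(yaw),np.sin(yaw),0])
post=np.array([626.,0,0])
im=[]
def panel(c,o,w,h,k,draw,sh):
    J=cv2.resize(cv2.cvtColor(c['frame'],cv2.COLOR_RGB2BGR)[o[1]:o[1]+h,o[0]:o[0]+w],None,fx=k,fy=k,interpolation=cv2.INTER_CUBIC)
    if draw:
        T=lambda p:tuple(((proj(c,p)+sh-o+.5)*k-.5).astype(int).tolist())
        e=lambda z:post+[0,0,z]
        cv2.polylines(J,[np.array([T(e(198)+6*np.array([np.cos(a),np.sin(a),0])) for a in np.linspace(0,6.28,30)])],True,(0,0,255))
        cv2.line(J,T(e(198)),T(e(110)),(0,0,255))
        for z,col in((155,(255,0,0)),(160,(0,255,0)),(165,(0,255,255))): cv2.line(J,T(e(z)-8*ux),T(e(z)-50*ux),col)
    return J
o=np.array((328,163))
# shift chosen so model post top lands on the observed post top
obs=np.array([346.,168.1]);sh=obs-proj(s,post+[0,0,198]);print(sh)
a=panel(s,o,25,37,16,0,sh);b=panel(s,o,25,37,16,1,sh)
cv2.imwrite('pics/j.png',np.hstack([a,b]))
```

```text
[-0.44894032  0.35981542]
```

View pics/j.png

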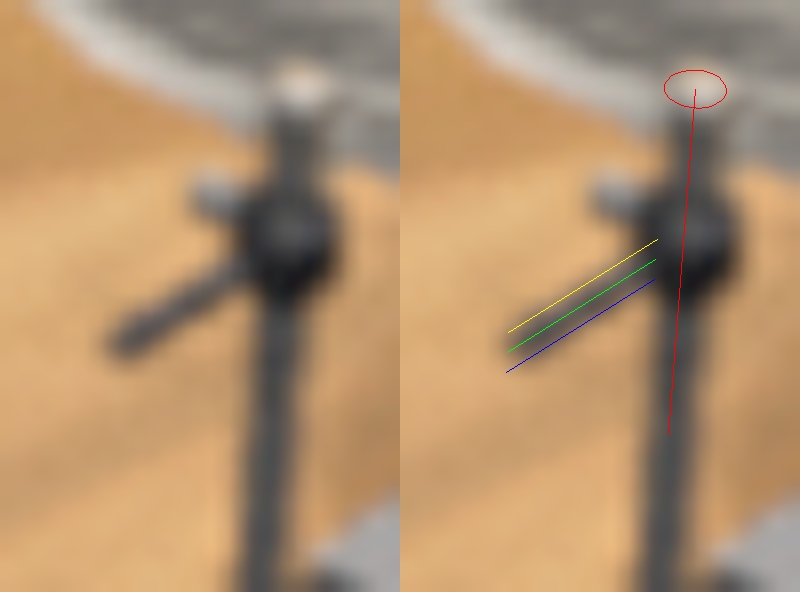

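>>> {"fn": "arm_command", "kwargs": {"targets": [[-1,0,0.5,0,0],[-1,0,0.5,0,0],[-1,0,0.5,0,0],[-1,0,0.5,0,0],[-1,0,0.5,0,0]]}}

```text
t: 14.8
eef_pos: [485.5, -106.8, 155.0]
tcp_rot: [3.142, 0.0, -3.042]
ft_force: [-0.5, 0.2, -0.4]
opening: 0.188
grip_force: 30.0
```

Run:
```python
from h import *
P=[]
for i in range(10): cam('scene');S=env.state();P.append([*S['eef_pos'],*S['tcp_rot']])
print(np.median(P,0),np.std(P,0)[:3],S['grip_force'],S['opening'],S['t'])
```

```text
[ 4.85506219e+02 -1.06768410e+02  1.55017799e+02  3.14149179e+00
  2.47718734e-05 -3.04203798e+00] [0.00720903 0.00856654 0.00811436] 29.997173845767975 0.18507629220250174 15.3
```

```bash
python3 -c "
from cell import env
print(env.job_done())"
```

```text
the job is handed in; nothing more can be done
None
```

The job is handed in, with no verdict returned: the drawer is out at its stop, and the loupe is held level and still with its lens about 1–2 mm from the module's centre and at about 160.5 mm, the measured pointer-tip height (camera accuracy about 2 mm; the arm hid most of the lens in the last pictures, so its position comes from the arm's readings).

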